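Snap the retaining clip onto the tube rotator's shaft

TASK

The tube rotator's wheel is back on its shaft, but nothing holds it there yet. With the fork tool from the service block, pick up the larger of the two clips (by its head, never with the fingers), push it down into the groove of the shaft in front of the wheel until it snaps fully home, and put the fork back upright in its pocket. Press gently: feel for the groove and the snap, do not ram the clip, and leave the smaller clip and the other things on the bench alone.

Things in the scene. Friction and masses are not known exactly. Their poses are not given: they have to be found in the camera images.
- fork: Clip fork, 0.11 kg, 145 mm long, standing fork down in the service block. Origin: centre of the flat stop face between its prongs; z up the handle, y across the prongs, x through the blade (same after a half turn). The steel blade is 12 mm thick (x +-6) and 36 mm wide; under the stop face two cheeks reach to z = -8 mm, a channel 6 mm wide in x, bevelled at its mouth.
- fork_grip (a point): Middle of the fork's grey handle, 88 mm above the stop face. The handle is 18 x 18 mm square, faces towards x and y, from 67 to 137 mm above the stop face; right below it is a round collar, 28 mm wide, 5 mm thick, on a 10 mm shank.
- fork_seat (a point): Point of the fork 20 mm below the stop face: where the origin of a loaded clip lies (within 1.5 mm). Pushed down over a clip's head, the two sprung prongs (y = +-15 to +-18 mm, down to z = -8.5 mm) snap under the head's lips at about 4 to 9 N and then carry the clip, head against the stop face. They let go at a pull of 4 to 6 N.
- clip: The larger clip: white moulded E-shaped retaining clip, 5 mm thick (x), 29 mm wide (y), 27.6 mm high, 0.04 kg. Origin: centre of its bore, x along the bore, z to its head. Two sprung jaws end in round tips (radius 2.5 mm, centres at y = +-8, z = -5.1 mm) that leave a mouth 11 mm wide below. It stands head up in a slot of the block, astride a rail, and lifts straight out.
- clip_head (a point): Middle of the flat top of the larger clip's head, 20 mm above its origin; the head is 26 mm wide, with round lips 29 mm wide 2.5 mm below the top. In its slot the clip stands 15 mm proud of the block. A seated clip comes off the shaft only at a pull of 7 N or more, so the fork drawn straight up lets go of it.
- clip_left (a joint): Opening of the larger clip's jaw on its +y side, rad: 0 closed (at rest and when seated), 0.12 at the widest pass over the groove, 0.25 its stop. Going down on the groove, the tips touch with the clip's origin 10 mm above the shaft's axis; 10 to 18 N spreads the jaws; about 4 mm above the axis they snap past and pull the clip home, origin on the axis within 1 mm.
- clip_right (a joint): The same for the jaw on the -y side. If the tips land on the full shaft beside the groove, they touch already with the clip's origin 14 to 15 mm above the shaft's axis, and no allowed force gets the clip on. A push of more than 25 N on the clip damages it.
- small_clip: The smaller clip, same shape at three quarters of the size (22 mm wide, 4.4 mm thick), for another shaft; it stands in the other slot of the block. Origin at the centre of its bore. To be left where it is.
- kit: Service block of bare aluminium, fixed, 50 x 170 mm (x, y), 34 mm high at the pocket's end (y > 14 mm) and 26 mm at the slots; origin at the centre of its underside. Fork pocket at y = +52 mm: 40 mm in y, 14 mm in x (bevelled to 20 mm at the top), floor at z = 8 mm. Two clip slots at y = -8 and -56 mm, 6.2 mm wide in x, 18 mm deep; which clip stands in which varies.
- pocket_home (a point): Where the fork's origin lies when the fork stands at home in its pocket (with its y axis along the block's y axis, either way round): 16 mm above the bench.
- drive: Drive of the tube rotator, fixed: white box 110 x 124 x 118 mm with a grey face towards -x (a dial and a switch on its roof, up to 130 mm). Origin: centre of its underside.
- collet_nose (a point): On the axis of the horizontal shaft, 80 mm above the bench, at the front end of the drive's dark hexagonal collet nut; axes as the drive's, so the shaft points along -x. The steel shaft, 20 mm thick, is set at different depths in the collet and the wheel with it: the groove's middle lies 25 to 45 mm in front of this point (x = -25 to -45 mm); where, is not measured.
- groove_middle_range (a point): On the shaft's axis, 35 mm in front of the collet nut: the middle of where the groove may be (10 mm either way). The groove is 14 mm in diameter and 7 mm wide, with square shoulders. 11 mm behind its middle, towards the drive, is the flat front face of the wheel's aluminium hub, 74 mm in diameter, which the fork may touch. The shaft ends 20 mm in front of its middle.
- wheel_axis (a point): On the shaft's axis, 17 mm in front of the collet nut, about where the tube wheel is: grey disc 118 mm in diameter, behind the hub, with black tube cradles on its front outside the hub. Shaft and wheel stand still.
- tube_1: Bystander: capped 50 ml tube standing up, 34 mm wide, 111 mm high; origin under its centre.
- tube_2: Bystander: another such tube.
- cup_teal: Bystander: glass beaker, 68 mm wide, 76 mm high; origin under its centre.
- reagent_6: Bystander: capped white reagent bottle, 56 mm wide, 103 mm high; origin under its centre.
There are look-alikes about, which are no part of the job. What is shaped like the fork but orange is not meant.

How it is judged:
By the outcome, as a careful person would: the job done as asked, in the order asked, and still so for the second after the job is handed in, with the robot touching nothing.
It also fails if it takes over 67 s, if anything falls off the work surface, if the arm or the gripper's body presses on something with over 40 N, if the wrist force passes 120 N, or if a joint passes its speed limit or range.

ROBOT

A 6-joint arm with a two-finger parallel gripper is mounted at the origin on a cart in front of the work surface, level with it; the furniture and walls round the work are solid. World frame = base frame: x ahead of the robot, y to its left, z up, the work surface at z = 0. Lengths are in m, angles in rad, forces in N, time in s.
With the tool pointing down it reaches from about 0.3 to 0.875 m from the base axis. Payload 6.4 kg.
Tool frame: the origin (TCP) lies between the finger pads; the fingertips stand 25 mm ahead of it and the grasp point (between the pads) lies 6 mm ahead of it; z points along the fingers, y is the line along which they close (so a half turn about z gives the same grasp; the last joint's range is limited). The gripper opens to 85 mm and grips with 20 to 120 N. Pads are 22 mm wide; open, the fingers measure 114 mm over their backs; the gripper's body (76 mm by 85 mm) begins 54 mm behind the grasp point. The pads swing forward as they close: fully open they stand 13 mm farther back than shut.
Start: joints at [-1.469, 0.181, 1.607, -0, 1.354, -0.206], TCP at [0.174, -0.548, 0.235] pointing down, gripper open.
Joint ranges: [-2.99, 2.99], [-0.89, 2.07], [0.3, 2.58], [-1.14, 4.28], [0, 2.63], [-3.12, 3.12]. Speed limits (rad/s): [2.57, 2.57, 3.01, 3.14, 3.14, 3.14].

INTERFACE

Orientations are given as a unit quaternion [w, x, y, z].
In Python, from bench import ctrl gives the robot as it stands.
- The arm moves only by the tool servo_tool, never from a script. Its argument "series" is text: rows parted by semicolons, each of 7 numbers parted by spaces: the gripper command: -1 is fully open, 1 is shut, values between are in proportion, then the shift along the tool's x, y, z in m, then the turn, a rotation vector about the tool's x, y, z in degrees. A call has 1 to 12 rows; each row is the pose to reach, as a shift and turn from the pose commanded when the call began, along the tool's axes at that moment; what a row does not reach only later rows make up. A row lasts 1/12 s, in which the tool goes at most 41.7 mm and 7.16 degrees, less where a joint would pass 70% of its speed; a pose out of reach is approached as far as the arm can. A call with a gripper value outside its range is refused whole. The fingers move at their own pace and stop on an object; the grip force is fixed at half the most. Time passes only in rows, so rows that repeat a pose let the fingers close. It gives the time, the measured TCP pose, the force, the opening and the grip force at its end, in the units of the state.
- ctrl.get_obs(): the state, without advancing time (a new reading comes with each control period).
- ctrl.camera(name): name is "scene" or "top" or "wrist"; returns a dict with "img" (400x640x3 uint8, red, green, blue), "z_map" (400x640 float32, m along the optical axis (not along the pixel's ray), 0 where there is no reading), "fovy" (degrees; the focal length in pixels is half the picture's height over the tangent of half this angle, whatever the lens; pixels are square), "cx", "cy" (the principal point, pixels), "k1" (the pictures are not rectified: a ray, as slopes to the right and down, at radius r is drawn at 1 + k1 r^2 times it, then the intrinsics apply), "extrinsics" (4x4, takes a point from camera to world coordinates); the wrist camera has in their place "T_tool_cam" (4x4, takes a point from camera to tool coordinates, whose origin is the TCP and whose axes are the flange's). Camera axes: x right, y down, z forward; pixel columns grow to the right and rows downward; lengths in m; the calibration is good to about 2 mm. A picture is of the moment at which its call begins: read the wrist's pose just before it.
- ctrl.hand_in(): hands the job in; it is judged then, once.
The state is a dict: "time_s": time; "q": joint angles; "dq": joint speeds; "joint_efforts": joint torques, N m; "eef_pos": TCP position; "eef_rot": TCP orientation; "wrist_force": force on the tool from outside, world axes, zero at the start; "torque": the same for the moment, N m; "opening": opening from 0.0 (shut) to 1.0 (fully open); "grasp_force": force on a finger pad.
Only numpy, scipy, OpenCV 4.12 (cv2) and the standard library are available. Lean on these libraries where they do the work, as an engineer would, in place of code of your own. Each camera call takes 0.05 s, during which the arm holds its last target. There are 200 camera calls.

## Working session

There is one attempt and no reset: what is moved stays moved. The work goes in short steps, Python scripts to look and compute and a tool call to move; the robot and the scene stay as the last step left them, time stands still between calls to the robot, and variables do not carry over. Pictures are saved under pics/ and viewed, at most 10 in all, crops included, and the job is handed in when it is done.

Besides the shell and the picture viewer there is one more tool, called after "Emit:" in YAML: its name, and indented under it one key for each argument. servo_tool: Moves the arm, as the interface text tells. Its arguments: {"type":"object","properties":{"series":{"type":"string"}},"required":["series"]}

```bash
ls; mkdir -p pics
cat > h.py <<'E'
import numpy as np, cv2, pickle
from bench import ctrl
from scipy.spatial.transform import Rotation as R
def Tool():
    o=ctrl.get_obs(); T=np.eye(4); q=o["eef_rot"]
    T[:3,:3]=R.from_quat([q[1],q[2],q[3],q[0]]).as_matrix(); T[:3,3]=o["eef_pos"]; return T
def shot(name,save):
    T=Tool(); c=ctrl.camera(name)
    c["T"]=np.array(c["extrinsics"]) if "extrinsics" in c else T@np.array(c["T_tool_cam"])
    cv2.imwrite(f"pics/{save}.png",c["img"][:,:,::-1]); pickle.dump(c,open(f"pics/{save}.pkl","wb")); return c
def load(s): return pickle.load(open(f"pics/{s}.pkl","rb"))
def rays(c,uv):
    f=200/np.tan(np.radians(c["fovy"])/2); K=np.array([[f,0,c["cx"]],[0,f,c["cy"]],[0,0,1.]])
    p=cv2.undistortPoints(np.array(uv,float).reshape(-1,1,2),K,np.array([c["k1"],0,0,0.])).reshape(-1,2)
    return np.c_[p,np.ones(len(p))]
def onz(c,uv,z):
    d=rays(c,uv)@c["T"][:3,:3].T; o=c["T"][:3,3]; return o+d*((z-o[2])/d[:,2])[:,None]
def dep(c,uv):
    r=rays(c,uv); z=np.array([c["z_map"][int(round(v)),int(round(u))] for u,v in uv]); return (r*z[:,None])@c["T"][:3,:3].T+c["T"][:3,3]
def cloud(c):
    v,u=np.mgrid[0:400,0:640]; r=rays(c,np.c_[u.ravel(),v.ravel()]); z=c["z_map"].ravel()
    P=(r*z[:,None])@c["T"][:3,:3].T+c["T"][:3,3]; P[z<=0]=np.nan; return P.reshape(400,640,3)
E
python3 - <<'E'
from h import *
a=shot("scene","s1");b=shot("top","t1");c=shot("wrist","w1")
print(ctrl.get_obs())
for x in(a,b,c): print(x["fovy"],x["k1"],x["T"].round(3).tolist())
cv2.imwrite("pics/st.png",cv2.resize(np.vstack([a["img"],b["img"]])[:,:,::-1],(480,600),interpolation=cv2.INTER_AREA))
E
```

```text
pics
{'time_s': 0.15, 'q': array([-1.46927702e+00,  1.81409195e-01,  1.60773104e+00,  1.37006062e-05,
        1.35383666e+00, -2.06291021e-01]), 'dq': array([ 0.00018117,  0.00083329, -0.00269536, -0.00191295, -0.00021827,
        0.00046384]), 'joint_efforts': array([ 4.36790824e-04, -4.45262825e+01, -3.51691139e+01, -2.00011391e-04,
        5.85481874e-03, -6.84759470e-06]), 'eef_pos': array([ 0.17419267, -0.54755129,  0.23409215]), 'eef_rot': array([-6.90817647e-04,  9.88179950e-01,  1.53296796e-01,  4.29200901e-05]), 'wrist_force': array([ 0.92906351,  0.74560097, -0.4583987 ]), 'torque': array([-0.06281881,  0.02079382,  0.02359241]), 'grasp_force': 0.0, 'opening': 0.9995675055317502}
49.899812953961224 -0.028767532183073544 [[-0.779, -0.309, 0.545, -0.075], [-0.626, 0.354, -0.695, 0.8], [0.022, -0.883, -0.47, 0.61], [0.0, 0.0, 0.0, 1.0]]
49.41149074571674 -0.07548743690062698 [[-0.009, -0.988, 0.153, 0.366], [-1.0, 0.011, 0.009, 0.067], [-0.01, -0.153, -0.988, 1.092], [0.0, 0.0, 0.0, 1.0]]
70.57455542508833 -0.04535900526637193 [[0.302, -0.918, -0.258, 0.241], [-0.953, -0.291, -0.081, -0.525], [-0.001, 0.27, -0.963, 0.373], [0.0, 0.0, 0.0, 1.0]]
```

View pics/s1.png

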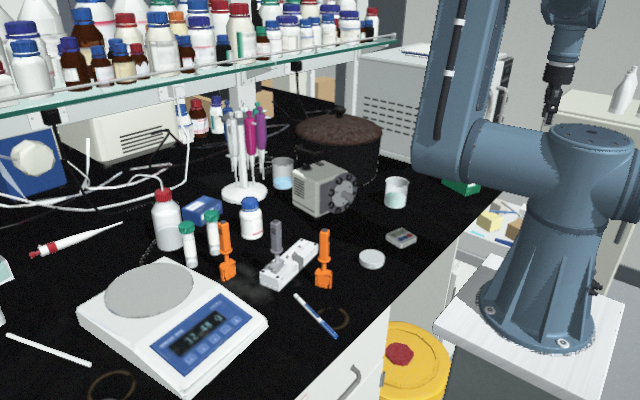

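View pics/t1.png

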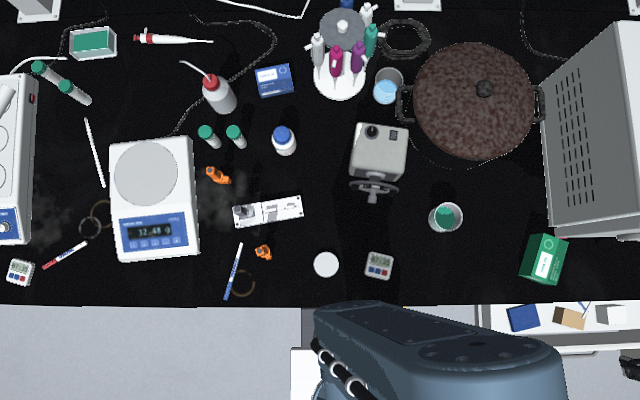

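Scene: block with grey fork at scene (285,262), fork at (277,237); orange decoys at (226,250) and (324,258); drive at (320,190). Top: block (268,210), pocket at the left (+y) end; drive (378,150), wheel front at (375,190).

Run:
```python
from h import *
b=load("t1");P=cloud(b)
def rect(m):
    X=P[m][:,:2].astype(np.float32); r=cv2.minAreaRect(X); return len(X),np.round(r[0],4),np.round(r[1],4),round(r[2],2)
reg=np.zeros((400,640),bool);reg[185:235,222:312]=1
z=P[:,:,2]
hh,e=np.histogram(z[reg&(z>.01)&(z<.16)],bins=np.arange(.01,.16,.004));print([(round(x,3),int(n)) for x,n in zip(e,hh)])
print("bench",np.nanmedian(z[230:240,180:220]))
print("26",rect(reg&(z>.020)&(z<.030)));print("34",rect(reg&(z>.030)&(z<.037)));print("all",rect(reg&(z>.020)&(z<.038)))
print("handle top",rect(reg&(z>.145)&(z<.162)), np.nanmax(z[reg]))
reg[:]=0;reg[110:210,335:420]=1
m=reg&(z>.105)&(z<.122);print("roof",rect(m))
m=reg&(z>.06)&(z<.145)&(P[:,:,0]<np.nan_to_num(P[m][:,0].min()))
print("wheel",np.nanmin(P[m],0),np.nanmax(P[m],0))
u=cv2.resize(b["img"][180:240,215:315,::-1],(800,480),interpolation=cv2.INTER_CUBIC);cv2.imwrite("pics/tc.png",u)
# also scene cloud
Q=cloud(load("s1"))
for uv in[(277,225),(277,237),(285,265),(340,190),(320,175)]: print(uv,Q[uv[1],uv[0]].round(3))
```

```text
[(np.float64(0.01), 15), (np.float64(0.014), 15), (np.float64(0.018), 66), (np.float64(0.022), 521), (np.float64(0.026), 220), (np.float64(0.03), 264), (np.float64(0.034), 130), (np.float64(0.038), 22), (np.float64(0.042), 8), (np.float64(0.046), 14), (np.float64(0.05), 6), (np.float64(0.054), 0), (np.float64(0.058), 0), (np.float64(0.062), 0), (np.float64(0.066), 0), (np.float64(0.07), 0), (np.float64(0.074), 0), (np.float64(0.078), 18), (np.float64(0.082), 15), (np.float64(0.086), 7), (np.float64(0.09), 3), (np.float64(0.094), 3), (np.float64(0.098), 6), (np.float64(0.102), 3), (np.float64(0.106), 2), (np.float64(0.11), 4), (np.float64(0.114), 4), (np.float64(0.118), 3), (np.float64(0.122), 4), (np.float64(0.126), 3), (np.float64(0.13), 5), (np.float64(0.134), 4), (np.float64(0.138), 7), (np.float64(0.142), 4), (np.float64(0.146), 30), (np.float64(0.15), 30), (np.float64(0.154), 4)]
bench 0.0028560293806354498
26 (793, array([0.4848, 0.2105]), array([0.0508, 0.1685]), 9.87)
34 (379, array([0.4841, 0.2157]), array([0.0501, 0.162 ]), 9.79)
all (1187, array([0.4845, 0.2114]), array([0.0508, 0.1705]), 9.97)
handle top (65, array([0.4757, 0.2627]), array([0.0178, 0.0178]), 10.74) 0.15507833064382393
roof (2499, array([ 0.6207, -0.0726]), array([0.1494, 0.2027]), 81.16)
wheel [ 0.49476635 -0.09776451  0.06606684] [ 0.51670535 -0.03136682  0.10355265]
(277, 225) [0.468 0.269 0.148]
(277, 237) [0.469 0.27  0.119]
(285, 265) [0.47  0.247 0.034]
(340, 190) [ 0.531 -0.032  0.094]
(320, 175) [ 0.597 -0.027  0.12 ]
```

View pics/tc.png

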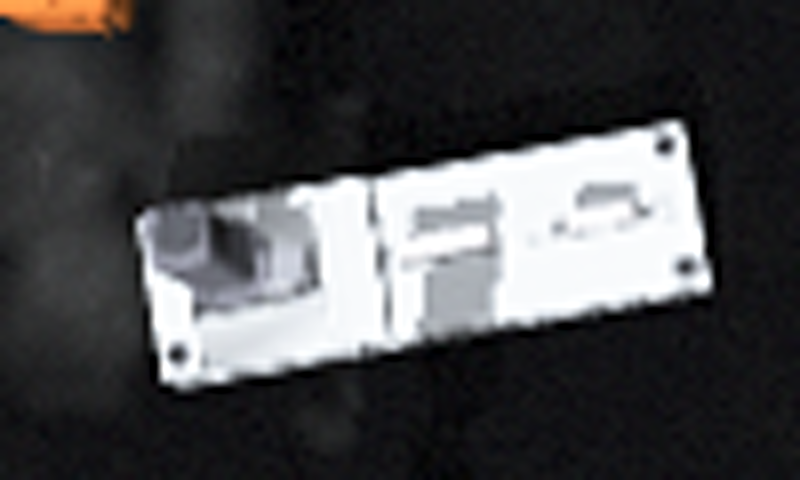

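Run:
```python
from h import *
b=load("t1");P=cloud(b);z=P[:,:,2];x=P[:,:,0];y=P[:,:,1]
def rect(m):
    X=P[m][:,:2].astype(np.float32); r=cv2.minAreaRect(X); return len(X),np.round(r[0],4),np.round(r[1],4),round(r[2],2)
reg=np.zeros((400,640),bool);reg[110:185,345:412]=1
m=(reg&(z>.108)&(z<.124)).astype(np.uint8); n,l,s,c=cv2.connectedComponentsWithStats(m); k=1+s[1:,4].argmax()
print("roof",rect(l==k))
Q=cloud(load("s1"));
m=np.zeros((400,640),bool);m[150:220,285:365]=1
im=load("s1")["img"].astype(int)
m&=(Q[:,:,2]>.108)&(Q[:,:,2]<.124); r=cv2.minAreaRect(Q[m][:,:2].astype(np.float32));print("scene roof",r)
hsv=cv2.cvtColor(b["img"],cv2.COLOR_RGB2HSV);o=(hsv[:,:,0]<18)&(hsv[:,:,1]>150)&(hsv[:,:,2]>120)
for n_,R_ in(("o1",(160,190,200,235)),("o2",(240,265,250,275))):
    mm=np.zeros_like(o);mm[R_[0]:R_[1],R_[2]:R_[3]]=1;mm&=o
    t=mm&(z>.05);print(n_,np.nanmin(P[t],0).round(3),np.nanmax(P[t],0).round(3), rect(mm&(z>np.nanmax(z[mm])-.015)))
```

```text
roof (2303, array([ 0.6208, -0.059 ]), array([0.1222, 0.1117]), 81.09)
scene roof ((0.619641900062561, -0.08416637778282166), (0.18018372356891632, 0.24638089537620544), 25.775806427001953)
o1 [0.553 0.316 0.07 ] [0.577 0.34  0.146] (43, array([0.5653, 0.3276]), array([0.0175, 0.0168]), 2.91)
o2 [0.375 0.201 0.07 ] [0.4   0.223 0.146] (41, array([0.3862, 0.2136]), array([0.017 , 0.0175]), 21.01)
```

```bash
cat >> h.py <<'E'
def go(x,y,z,yaw):
    T=Tool(); a=np.radians(yaw); D=np.array([[np.cos(a),np.sin(a),0],[np.sin(a),-np.cos(a),0],[0,0,-1]])
    s=T[:3,:3].T@(np.array([x,y,z])-T[:3,3]); r=R.from_matrix(T[:3,:3].T@D).as_rotvec(degrees=True)
    print("shift",s.round(4),"turn",r.round(2),"rows",round(max(np.linalg.norm(s)/.0417,np.linalg.norm(r)/7.16),1))
E
python3 -c "
from h import *
go(.40,-.02,.28,-9)"
```

```text
shift [ 0.375  -0.4344 -0.0452] turn [-0.08  0.   26.64] rows 13.8
```

Emit:
servo_tool:
  series: "-1 0.375 -0.434 -0.045 0 0 26.6;-1 0.375 -0.434 -0.045 0 0 26.6;-1 0.375 -0.434 -0.045 0 0 26.6;-1 0.375 -0.434 -0.045 0 0 26.6;-1 0.375 -0.434 -0.045 0 0 26.6;-1 0.375 -0.434 -0.045 0 0 26.6;-1 0.375 -0.434 -0.045 0 0 26.6;-1 0.375 -0.434 -0.045 0 0 26.6;-1 0.375 -0.434 -0.045 0 0 26.6;-1 0.375 -0.434 -0.045 0 0 26.6;-1 0.375 -0.434 -0.045 0 0 26.6;-1 0.375 -0.434 -0.045 0 0 26.6"

```text
time_s: 1.15
eef_pos: [0.3707, -0.0878, 0.2742]
eef_rot: [0.0, 0.997, -0.078, 0.0]
wrist_force: [0.2, 0.6, -0.7]
opening: 0.999
grasp_force: 0.0
```

```bash
python3 -c "
from h import *
go(.40,-.02,.28,-9)"
```

```text
shift [ 0.0184 -0.0715 -0.0058] turn [ 0.02 -0.05  0.01] rows 1.8
```

Emit:
servo_tool:
  series: "-1 0.018 -0.071 -0.006 0 0 0;-1 0.018 -0.071 -0.006 0 0 0;-1 0.018 -0.071 -0.006 0 0 0;-1 0.018 -0.071 -0.006 0 0 0"

```text
time_s: 1.48
eef_pos: [0.3995, -0.0208, 0.2798]
eef_rot: [0.0, 0.997, -0.076, -0.0]
wrist_force: [-1.2, -0.7, -0.3]
opening: 1.0
grasp_force: 0.0
```

```bash
python3 -c "
from h import *
c=shot('wrist','w2');print(Tool().round(4)[:3,3])"
```

```text
[ 0.3992 -0.022   0.2796]
```

View pics/w2.png

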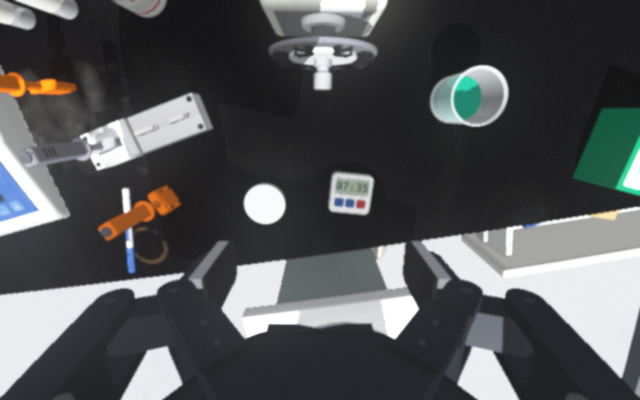

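Wrist view: shaft at (322,75), wheel disc at (322,50), block at upper left, decoys at (140,213) and (40,87).

Run:
```python
from h import *
c=load("w2");P=cloud(c)
cv2.imwrite("pics/w2c.png",cv2.resize(c["img"][15:100,262:387,::-1],(800,544),interpolation=cv2.INTER_CUBIC))
a=np.radians(-9);o=np.array([.6208,-.059]);X=P[:,:,:2]-o
dx=X@[np.cos(a),np.sin(a)];dy=X@[-np.sin(a),np.cos(a)]
for v in range(30,96,2): print(v,[(u,round(dx[v,u]*1e3),round(dy[v,u]*1e3),round(P[v,u,2]*1e3)) for u in(312,317,322,327,332)])
```

```text
30 [(312, -66, 13, 90), (317, -67, 8, 91), (322, -67, 3, 95), (327, -67, -2, 92), (332, -66, -8, 90)]
32 [(312, -68, 13, 88), (317, -69, 8, 93), (322, -69, 3, 95), (327, -69, -2, 93), (332, -68, -8, 91)]
34 [(312, -70, 13, 90), (317, -71, 8, 92), (322, -71, 3, 94), (327, -71, -2, 93), (332, -70, -8, 90)]
36 [(312, -84, 12, 137), (317, -84, 8, 139), (322, -84, 3, 138), (327, -84, -1, 138), (332, -84, -6, 137)]
38 [(312, -86, 12, 138), (317, -86, 8, 139), (322, -86, 3, 139), (327, -86, -1, 139), (332, -86, -6, 139)]
40 [(312, -87, 12, 137), (317, -87, 8, 137), (322, -87, 3, 138), (327, -88, -1, 139), (332, -88, -6, 140)]
42 [(312, -89, 12, 137), (317, -89, 8, 138), (322, -89, 3, 137), (327, -89, -1, 138), (332, -89, -6, 137)]
44 [(312, -89, 12, 131), (317, -89, 8, 130), (322, -89, 3, 130), (327, -89, -2, 132), (332, -89, -6, 132)]
46 [(312, -89, 13, 124), (317, -89, 8, 123), (322, -89, 3, 123), (327, -90, -2, 126), (332, -89, -7, 124)]
48 [(312, -92, 12, 129), (317, -89, 8, 115), (322, -90, 3, 118), (327, -90, -2, 117), (332, -91, -6, 125)]
50 [(312, -91, 13, 117), (317, -92, 8, 117), 
[... 1673 characters left out ...]
 88), (322, -118, 3, 89), (327, -118, -3, 89), (332, -108, -12, -1)]
84 [(312, -111, 16, 0), (317, -120, 8, 89), (322, -120, 3, 89), (327, -120, -3, 89), (332, -110, -12, 0)]
86 [(312, -113, 16, 1), (317, -122, 8, 88), (322, -122, 2, 90), (327, -122, -3, 88), (332, -113, -12, 0)]
88 [(312, -116, 16, 0), (317, -124, 8, 81), (322, -123, 2, 80), (327, -123, -3, 81), (332, -116, -12, 1)]
90 [(312, -119, 16, 0), (317, -119, 9, 0), (322, -119, 2, 0), (327, -118, -5, -1), (332, -119, -12, 2)]
92 [(312, -121, 16, 0), (317, -121, 9, -1), (322, -121, 2, 0), (327, -121, -5, -1), (332, -121, -12, 1)]
94 [(312, -124, 16, 0), (317, -124, 9, -1), (322, -124, 2, -1), (327, -124, -5, 0), (332, -124, -12, 2)]
```

View pics/w2c.png

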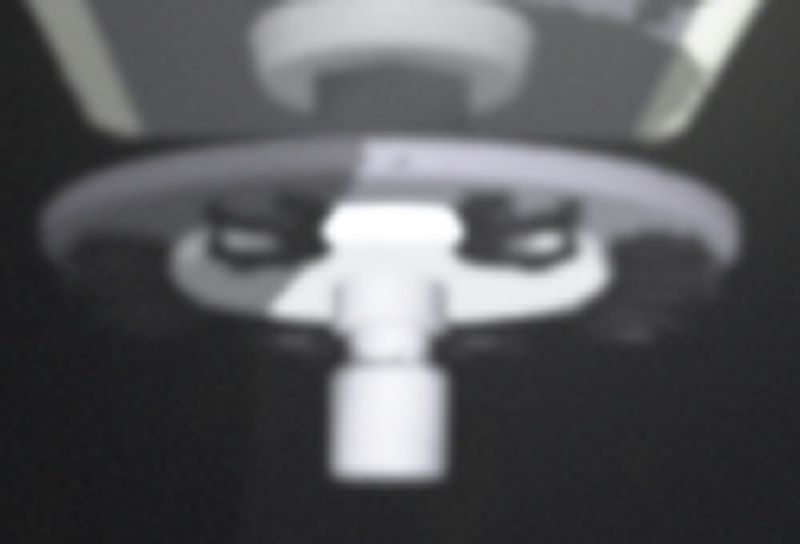

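Clear view: hub face ≈ row 58, groove ≈ row 69, shaft end ≈ row 88; hub-to-end 31 mm as specified. The groove is 104 mm in front of the drive's origin. Now on to the fork.

Run:
```python
from h import *
c=load("w2");P=cloud(c);a=np.radians(-8.9);o=np.array([.6208,-.059]);X=P[:,:,:2]-o
for v in(62,64,69,70,76,80,84):
    u=np.where((P[v,300:345,2]>.075))[0]+300; m=(u.min()+u.max())/2
    p=onz(c,[(m,v)],.08)[0]; q=onz(c,[(m,v)],P[v,int(m),2])[0]; print(v,u.min(),u.max(),q.round(4))
print("groove est",(o+.1037*np.array([-np.cos(a),-np.sin(a)])+.0025*np.array([-np.sin(a),np.cos(a)])).round(4))
go(.4756,.2625,.22,10)
```

```text
62 314 331 [ 0.5247 -0.0416  0.0898]
64 314 331 [ 0.5226 -0.0413  0.0901]
69 316 328 [ 0.5182 -0.0401  0.087 ]
70 316 328 [ 0.5172 -0.04    0.0868]
76 314 331 [ 0.5107 -0.0395  0.0892]
80 314 331 [ 0.5065 -0.0389  0.09  ]
84 314 330 [ 0.5026 -0.0377  0.0895]
groove est [ 0.5187 -0.0405]
shift [ 0.0319 -0.2929  0.0595] turn [ 1.000e-02  4.000e-02 -1.883e+01] rows 7.2
```

Emit:
servo_tool:
  series: "-1 0.032 -0.293 0.0595 0 0 -18.8;-1 0.032 -0.293 0.0595 0 0 -18.8;-1 0.032 -0.293 0.0595 0 0 -18.8;-1 0.032 -0.293 0.0595 0 0 -18.8;-1 0.032 -0.293 0.0595 0 0 -18.8;-1 0.032 -0.293 0.0595 0 0 -18.8;-1 0.032 -0.293 0.0595 0 0 -18.8;-1 0.032 -0.293 0.0595 0 0 -18.8;-1 0.032 -0.293 0.0595 0 0 -18.8;-1 0.032 -0.293 0.0595 0 0 -18.8"

```text
time_s: 2.37
eef_pos: [0.4768, 0.2604, 0.2198]
eef_rot: [0.001, 0.996, 0.085, -0.001]
wrist_force: [-0.3, -1.3, 0.3]
opening: 1.001
grasp_force: 0.0
```

Run:
```python
from h import *
c=shot('wrist','w3');P=cloud(c);z=P[:,:,2]
m=(z>.145)&(z<.162)&(np.hypot(P[:,:,0]-.4756,P[:,:,1]-.2625)<.025)
r=cv2.minAreaRect(P[m][:,:2].astype(np.float32));print("handle",m.sum(),r)
for lo,hi in((.021,.031),(.031,.037)):
    m=(z>lo)&(z<hi)&(np.hypot(P[:,:,0]-.4845,P[:,:,1]-.2112)<.1);r=cv2.minAreaRect(P[m][:,:2].astype(np.float32));print(m.sum(),r)
go(.4756,.2625,.116,10)
```

```text
handle 506 ((0.4784528613090515, 0.2655979096889496), (0.01742219179868698, 0.017320699989795685), 9.883126258850098)
3259 ((0.4570043683052063, 0.20811381936073303), (0.11144556105136871, 0.16839882731437683), 9.885111808776855)
1864 ((0.48408573865890503, 0.234336256980896), (0.12185636162757874, 0.12793992459774017), 52.80448532104492)
shift [-0.0007 -0.0027  0.1042] turn [ 0.05  0.05 -0.26] rows 2.5
```

View pics/w3.png

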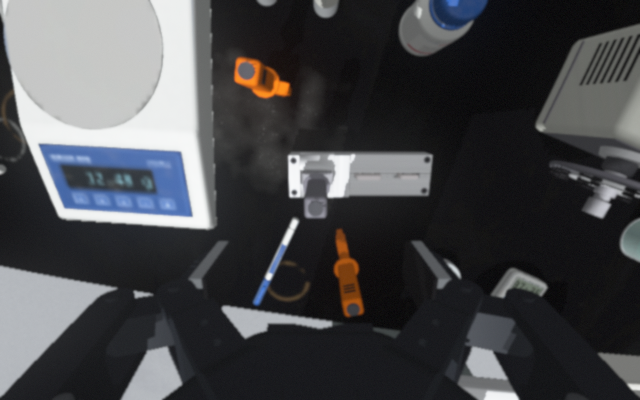

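Fork handle top at (316,207), between the fingers; clips at (367,175) and (407,175). Descend and grasp.

Emit:
servo_tool:
  series: "-1 0.001 -0.004 0.04 0 0 -0.2;-1 0.001 -0.004 0.08 0 0 -0.2;-1 0.001 -0.004 0.104 0 0 -0.2;-1 0.001 -0.004 0.104 0 0 -0.2;-1 0.001 -0.004 0.104 0 0 -0.2;1 0.001 -0.004 0.104 0 0 -0.2;1 0.001 -0.004 0.104 0 0 -0.2;1 0.001 -0.004 0.104 0 0 -0.2;1 0.001 -0.004 0.104 0 0 -0.2;1 0.001 -0.004 0.104 0 0 -0.2;1 0.001 -0.004 0.104 0 0 -0.2;1 0.001 -0.004 0.104 0 0 -0.2"

```text
time_s: 3.42
eef_pos: [0.4774, 0.2663, 0.1171]
eef_rot: [-0.0, 0.996, 0.088, 0.001]
wrist_force: [-0.9, 0.1, 3.7]
opening: 0.204
grasp_force: 61.2
```

Run:
```python
from h import *
c=load("w3");P=cloud(c);z=P[:,:,2]
reg=np.zeros((400,640),bool);reg[148:202,350:436]=1
m=(reg&(z>.0335)&(z<.05)).astype(np.uint8);n,l,s,ce=cv2.connectedComponentsWithStats(m)
for k in range(1,n):
    if s[k,4]>8: r=cv2.minAreaRect(P[l==k][:,:2].astype(np.float32));print(s[k],np.round(r[0],4),np.round(r[1],4),r[2],np.median(z[l==k]))
m=np.zeros((400,640),bool);m[148:202,350:436]=1;m&=(z>.021)&(z<.05)
X=P[m][:,:2];a=np.radians(10);print("x' extent",np.percentile(X@[np.cos(a),np.sin(a)],[.5,99.5]),"y' min",np.percentile(X@[-np.sin(a),np.cos(a)],[.3]))
for p in((.4785,.2656),tuple(Tool()[:2,3])): print(p,np.dot(p,[np.cos(a),np.sin(a)]),np.dot(p,[-np.sin(a),np.cos(a)]))
cv2.imwrite("pics/w3c.png",cv2.resize(c["img"][145:225,280:440,::-1],(800,400),interpolation=cv2.INTER_CUBIC))
```

```text
[356 175  25   6 143] [0.4879 0.2068] [0.0057 0.0277] 9.328869819641113 0.040739184409267215
[400 175  18   5  89] [0.4963 0.1593] [0.0047 0.0203] 9.124507904052734 0.037328326592114824
x' extent [0.49153415 0.54161893] y' min [0.04189902]
(0.4785, 0.2656) 0.5173514658046782 0.1784742861864163
(np.float64(0.47735347132907097), np.float64(0.266318041428315)) 0.5163470420660128 0.17938051156635457
```

View pics/w3c.png

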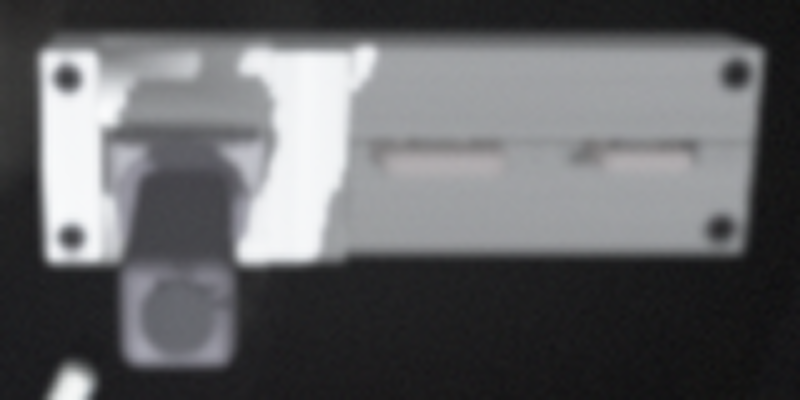

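Emit:
servo_tool:
  series: "1 0 0 -0.02 0 0 0;1 0 0 -0.05 0 0 0;1 0 0 -0.08 0 0 0;1 0 0 -0.08 0 0 0;1 0 0 -0.08 0 0 0"

```text
time_s: 3.83
eef_pos: [0.4781, 0.2666, 0.1983]
eef_rot: [-0.0, 0.996, 0.088, 0.002]
wrist_force: [-0.2, 0.7, -1.0]
opening: 0.2
grasp_force: 60.8
```

Larger clip confirmed in the inner slot (27.7 mm vs 20.3 mm wide). Move over it.

Emit:
servo_tool:
  series: "1 -0.001 0.03 0 0 0 0;1 -0.001 0.06 0 0 0 0;1 -0.001 0.06 0 0 0 0;1 -0.001 0.06 0.02 0 0 0;1 -0.001 0.06 0.04 0 0 0;1 -0.001 0.06 0.04 0 0 0;1 -0.001 0.06 0.04 0 0 0"

```text
time_s: 4.42
eef_pos: [0.4845, 0.2067, 0.1543]
eef_rot: [0.0, 0.996, 0.087, -0.003]
wrist_force: [-0.7, 0.4, -1.2]
opening: 0.205
grasp_force: 60.7
```

Run:
```python
from h import *
c=shot('wrist','w4');o=ctrl.get_obs();print(o["eef_pos"],o["wrist_force"],o["torque"])
cv2.imwrite("pics/w4c.png",cv2.resize(c["img"][120:320,220:440,::-1],(660,600),interpolation=cv2.INTER_CUBIC))
```

```text
[0.48569079 0.20696563 0.15569754] [ 0.54838607  0.00854263 -0.67802003] [-0.00695233 -0.02578054  0.02776064]
```

View pics/w4c.png

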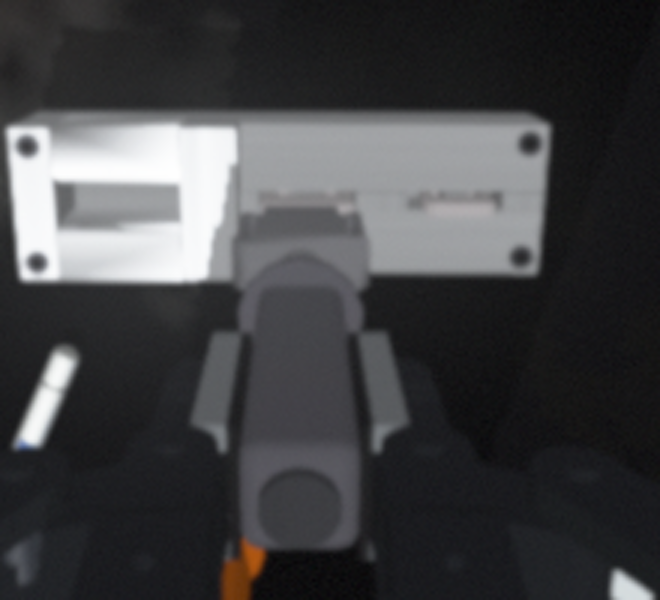

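Emit:
servo_tool:
  series: "1 0 0.0005 0.003 0 0 0;1 0 0.0005 0.005 0 0 0;1 0 0.0005 0.007 0 0 0;1 0 0.0005 0.008 0 0 0;1 0 0.0005 0.008 0 0 0"

```text
time_s: 4.88
eef_pos: [0.4865, 0.2064, 0.1485]
eef_rot: [0.0, 0.996, 0.088, 0.0]
wrist_force: [-0.2, 0.2, -1.4]
opening: 0.21
grasp_force: 60.7
```

Emit:
servo_tool:
  series: "1 0 0 0.001 0 0 0;1 0 0 0.002 0 0 0;1 0 0 0.003 0 0 0;1 0 0 0.003 0 0 0"

```text
time_s: 5.22
eef_pos: [0.4868, 0.2062, 0.1456]
eef_rot: [0.0, 0.996, 0.087, 0.0]
wrist_force: [0.6, 0.4, 1.1]
opening: 0.199
grasp_force: 61.1
```

Emit:
servo_tool:
  series: "1 0 0 0.001 0 0 0;1 0 0 0.002 0 0 0;1 0 0 0.003 0 0 0;1 0 0 0.003 0 0 0"

```text
time_s: 5.55
eef_pos: [0.486, 0.2062, 0.1418]
eef_rot: [0.0, 0.996, 0.087, -0.001]
wrist_force: [0.6, -0.8, -1.2]
opening: 0.202
grasp_force: 60.6
```

Emit:
servo_tool:
  series: "1 0 0 0.0005 0 0 0;1 0 0 0.001 0 0 0;1 0 0 0.0015 0 0 0;1 0 0 0.0015 0 0 0"

```text
time_s: 5.88
eef_pos: [0.4868, 0.2063, 0.1414]
eef_rot: [0.0, 0.996, 0.087, 0.0]
wrist_force: [-1.1, -1.1, 3.6]
opening: 0.207
grasp_force: 61.4
```

Emit:
servo_tool:
  series: "1 0 0 0.0005 0 0 0;1 0 0 0.001 0 0 0;1 0 0 0.001 0 0 0;1 0 0 0.001 0 0 0"

```text
time_s: 6.22
eef_pos: [0.4873, 0.2064, 0.1412]
eef_rot: [0.0, 0.996, 0.088, 0.001]
wrist_force: [-2.1, -0.8, 10.4]
opening: 0.202
grasp_force: 62.2
```

Emit:
servo_tool:
  series: "1 0 0 -0.01 0 0 0;1 0 0 -0.02 0 0 0;1 0 0 -0.04 0 0 0;1 0 0 -0.06 0 0 0;1 0 0 -0.08 0 0 0;1 0 0 -0.08 0 0 0;1 0 0 -0.08 0 0 0"

```text
time_s: 6.8
eef_pos: [0.4873, 0.2066, 0.2214]
eef_rot: [-0.0, 0.996, 0.088, 0.002]
wrist_force: [0.6, -0.0, -1.8]
opening: 0.199
grasp_force: 60.8
```

Run:
```python
from h import *
c=shot('wrist','w5');s=shot('scene','s5');print(Tool()[:3,3].round(4))
w=cv2.resize(c["img"][120:320,220:440,::-1],(440,400),interpolation=cv2.INTER_CUBIC)
f=cv2.resize(s["img"][195:295,235:325,::-1],(360,400),interpolation=cv2.INTER_CUBIC)
cv2.imwrite("pics/c5.png",np.hstack([w,f]))
go(.5187,-.0403,.24,-8.7)
```

```text
[0.4858 0.2063 0.219 ]
shift [-0.0106  0.2485 -0.021 ] turn [ 0.    0.08 18.74] rows 6.0
```

View pics/c5.png

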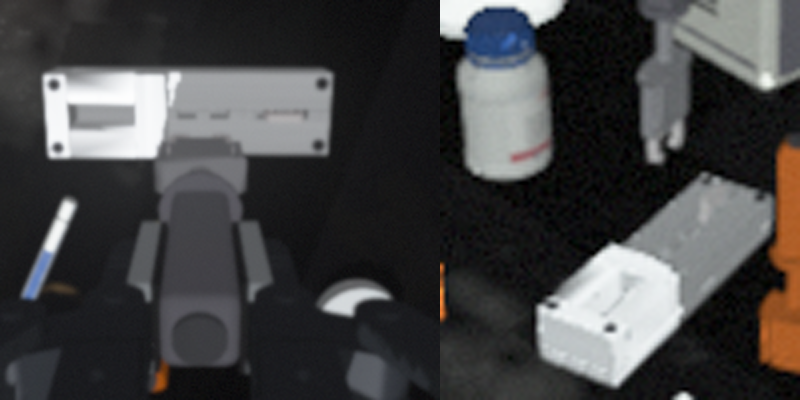

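Clip is loaded in the fork (jaws visible under the blade at (668,150) of the right crop). Go above the groove.

Run:
```python
from h import *
go(.5172,-.0400,.29,-8.7)
```

```text
shift [-0.0121  0.248  -0.071 ] turn [ 0.    0.08 18.74] rows 6.2
```

Emit:
servo_tool:
  series: "1 -0.001 0.02 -0.03 0 0 2;1 -0.003 0.055 -0.055 0 0 5;1 -0.005 0.095 -0.071 0 0 8;1 -0.007 0.135 -0.071 0 0 11;1 -0.009 0.17 -0.071 0 0 14;1 -0.011 0.2 -0.071 0 0 16;1 -0.012 0.225 -0.071 0 0 18;1 -0.012 0.24 -0.071 0 0 18.7;1 -0.012 0.248 -0.071 0 0 18.7;1 -0.012 0.248 -0.071 0 0 18.7;1 -0.012 0.248 -0.071 0 0 18.7;1 -0.012 0.248 -0.071 0 0 18.7"

```text
time_s: 7.9
eef_pos: [0.5176, -0.0388, 0.2903]
eef_rot: [-0.0, 0.997, -0.075, -0.001]
wrist_force: [-0.1, 0.3, -1.2]
opening: 0.203
grasp_force: 60.7
```

Run:
```python
from h import *
for i in range(5):
    o=ctrl.get_obs();print(o["time_s"],o["eef_pos"].round(4),o["wrist_force"].round(1))
go(.5172,-.0400,.235,-8.7)
```

```text
7.9 [ 0.5176 -0.0388  0.2903] [-0.1  0.3 -1.2]
7.9 [ 0.5176 -0.0388  0.2903] [-0.1  0.3 -1.2]
7.9 [ 0.5176 -0.0388  0.2903] [-0.1  0.3 -1.2]
7.9 [ 0.5176 -0.0388  0.2903] [-0.1  0.3 -1.2]
7.9 [ 0.5176 -0.0388  0.2903] [-0.1  0.3 -1.2]
shift [-0.0001  0.0012  0.0553] turn [-0.04  0.07  0.11] rows 1.3
```

Emit:
servo_tool:
  series: "1 0 0.0008 0.02 0 0 0;1 0 0.0008 0.04 0 0 0;1 0 0.0008 0.055 0 0 0;1 0 0.0008 0.06 0 0 0;1 0 0.0008 0.06 0 0 0;1 0 0.0008 0.06 0 0 0"

```text
time_s: 8.4
eef_pos: [0.518, -0.0401, 0.2315]
eef_rot: [-0.0, 0.997, -0.075, 0.0]
wrist_force: [0.6, -0.2, -2.0]
opening: 0.202
grasp_force: 60.7
```

Run:
```python
from h import *
c=shot('wrist','w6');s=shot('scene','s6');t=shot('top','t6');print(Tool()[:3,3].round(4))
w=cv2.resize(c["img"][150:330,230:410,::-1],(400,400),interpolation=cv2.INTER_CUBIC)
f=cv2.resize(s["img"][150:230,290:370,::-1],(400,400),interpolation=cv2.INTER_CUBIC)
cv2.imwrite("pics/c6.png",np.hstack([w,f]))
```

```text
[ 0.5186 -0.0407  0.2323]
```

View pics/c6.png

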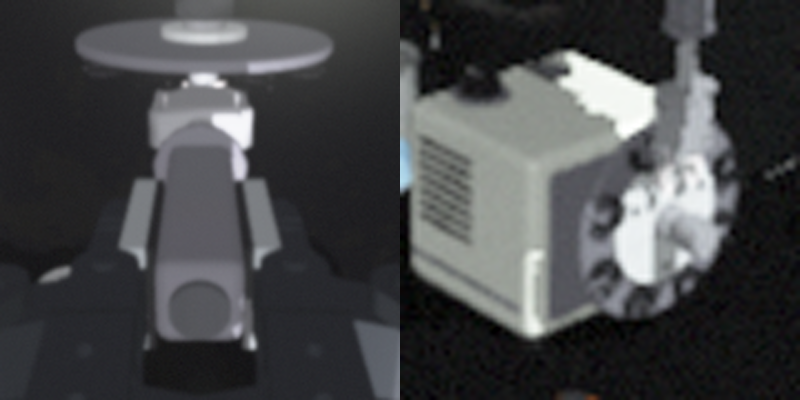

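Clip hangs right above the shaft, in front of the hub. Feel downwards.

Emit:
servo_tool:
  series: "1 0 0 0.005 0 0 0;1 0 0 0.009 0 0 0;1 0 0 0.012 0 0 0;1 0 0 0.014 0 0 0;1 0 0 0.014 0 0 0"

```text
time_s: 8.97
eef_pos: [0.5173, -0.0407, 0.2161]
eef_rot: [-0.0, 0.997, -0.076, -0.001]
wrist_force: [0.1, 0.1, -1.7]
opening: 0.201
grasp_force: 60.7
```

Emit:
servo_tool:
  series: "1 0 0 0.001 0 0 0;1 0 0 0.002 0 0 0;1 0 0 0.003 0 0 0;1 0 0 0.003 0 0 0"

```text
time_s: 9.3
eef_pos: [0.5177, -0.0408, 0.2137]
eef_rot: [-0.0, 0.997, -0.076, -0.0]
wrist_force: [0.3, 0.0, -1.9]
opening: 0.201
grasp_force: 60.7
```

Emit:
servo_tool:
  series: "1 0 0 0.0007 0 0 0;1 0 0 0.0014 0 0 0;1 0 0 0.002 0 0 0;1 0 0 0.002 0 0 0"

```text
time_s: 9.63
eef_pos: [0.5177, -0.0408, 0.2118]
eef_rot: [0.0, 0.997, -0.076, -0.0]
wrist_force: [1.0, 0.2, -1.2]
opening: 0.203
grasp_force: 60.8
```

Emit:
servo_tool:
  series: "1 0 0 0.0007 0 0 0;1 0 0 0.0014 0 0 0;1 0 0 0.002 0 0 0;1 0 0 0.002 0 0 0"

```text
time_s: 9.97
eef_pos: [0.5181, -0.041, 0.2103]
eef_rot: [0.0, 0.997, -0.076, 0.0]
wrist_force: [-0.5, -1.2, 1.1]
opening: 0.202
grasp_force: 61.1
```

Contact begins at the groove's height (origin 10 mm over the axis). Press on in small steps.

Emit:
servo_tool:
  series: "1 0 0 0.0005 0 0 0;1 0 0 0.001 0 0 0;1 0 0 0.001 0 0 0"

```text
time_s: 10.22
eef_pos: [0.5184, -0.041, 0.2097]
eef_rot: [0.0, 0.997, -0.076, 0.001]
wrist_force: [-0.4, -0.7, 5.4]
opening: 0.206
grasp_force: 61.6
```

Emit:
servo_tool:
  series: "1 0 0 0.0005 0 0 0;1 0 0 0.001 0 0 0;1 0 0 0.001 0 0 0"

```text
time_s: 10.47
eef_pos: [0.5183, -0.041, 0.2086]
eef_rot: [0.0, 0.997, -0.076, 0.001]
wrist_force: [-0.3, -0.7, 4.9]
opening: 0.202
grasp_force: 61.6
```

Emit:
servo_tool:
  series: "1 0 0 0.0005 0 0 0;1 0 0 0.001 0 0 0;1 0 0 0.001 0 0 0"

```text
time_s: 10.72
eef_pos: [0.518, -0.0409, 0.2072]
eef_rot: [0.0, 0.997, -0.076, 0.0]
wrist_force: [0.2, -0.2, 3.3]
opening: 0.2
grasp_force: 61.4
```

Emit:
servo_tool:
  series: "1 0 0 0.0005 0 0 0;1 0 0 0.001 0 0 0;1 0 0 0.001 0 0 0"

```text
time_s: 10.97
eef_pos: [0.5172, -0.0405, 0.205]
eef_rot: [-0.0, 0.997, -0.076, -0.001]
wrist_force: [-1.4, -0.8, -2.1]
opening: 0.203
grasp_force: 60.9
```

Emit:
servo_tool:
  series: "1 0 0 0.0007 0 0 0;1 0 0 0.0014 0 0 0;1 0 0 0.002 0 0 0;1 0 0 0.002 0 0 0"

```text
time_s: 11.3
eef_pos: [0.5172, -0.0403, 0.2029]
eef_rot: [-0.0, 0.997, -0.076, -0.001]
wrist_force: [-0.4, 0.6, -2.9]
opening: 0.199
grasp_force: 60.4
```

Emit:
servo_tool:
  series: "1 0 0 0.0005 0 0 0;1 0 0 0.001 0 0 0;1 0 0 0.001 0 0 0"

```text
time_s: 11.55
eef_pos: [0.5178, -0.0406, 0.2029]
eef_rot: [-0.0, 0.997, -0.075, 0.0]
wrist_force: [0.9, 1.4, -2.3]
opening: 0.194
grasp_force: 60.5
```

Emit:
servo_tool:
  series: "1 0 0 0.0005 0 0 0;1 0 0 0.001 0 0 0;1 0 0 0.001 0 0 0"

```text
time_s: 11.8
eef_pos: [0.5178, -0.0408, 0.2019]
eef_rot: [-0.0, 0.997, -0.076, 0.0]
wrist_force: [0.6, 0.9, -3.5]
opening: 0.203
grasp_force: 60.7
```

Emit:
servo_tool:
  series: "1 0 0 0.0005 0 0 0;1 0 0 0.001 0 0 0;1 0 0 0.001 0 0 0"

```text
time_s: 12.05
eef_pos: [0.5178, -0.041, 0.2009]
eef_rot: [0.0, 0.997, -0.076, 0.0]
wrist_force: [-0.0, -0.2, -1.6]
opening: 0.202
grasp_force: 60.5
```

Emit:
servo_tool:
  series: "1 0 0 0.0005 0 0 0;1 0 0 0.001 0 0 0;1 0 0 0.001 0 0 0"

```text
time_s: 12.3
eef_pos: [0.5181, -0.041, 0.2003]
eef_rot: [0.0, 0.997, -0.076, 0.0]
wrist_force: [-0.5, -0.3, 0.3]
opening: 0.205
grasp_force: 61.0
```

Emit:
servo_tool:
  series: "1 0 0 0.0005 0 0 0;1 0 0 0.001 0 0 0;1 0 0 0.001 0 0 0"

```text
time_s: 12.55
eef_pos: [0.5184, -0.0411, 0.2001]
eef_rot: [0.0, 0.997, -0.076, 0.001]
wrist_force: [-0.2, -0.4, 5.7]
opening: 0.199
grasp_force: 61.8
```

Bottoming at the predicted home height. A touch more, then draw up gently.

Emit:
servo_tool:
  series: "1 0 0 0.0005 0 0 0;1 0 0 0.0005 0 0 0;1 0 0 -0.001 0 0 0;1 0 0 -0.002 0 0 0;1 0 0 -0.003 0 0 0;1 0 0 -0.004 0 0 0;1 0 0 -0.006 0 0 0;1 0 0 -0.008 0 0 0;1 0 0 -0.012 0 0 0;1 0 0 -0.02 0 0 0;1 0 0 -0.04 0 0 0;1 0 0 -0.07 0 0 0"

```text
time_s: 13.55
eef_pos: [0.5163, -0.0404, 0.2678]
eef_rot: [-0.001, 0.997, -0.076, -0.002]
wrist_force: [0.7, -0.7, -0.6]
opening: 0.201
grasp_force: 60.7
```

Run:
```python
from h import *
s=shot('scene','s7');t=shot('top','t7')
Q=cloud(s);a=np.radians(-8.9);o=np.array([.6208,-.059])
X=Q[:,:,:2]-o;dx=X@[np.cos(a),np.sin(a)];dy=X@[-np.sin(a),np.cos(a)];z=Q[:,:,2]
m=np.zeros(z.shape,bool);m[150:230,300:370]=1
m&=(dx<-.097)&(dx>-.112)&(abs(dy-.0025)<.02)&(z>.093)&(z<.14)
print(m.sum(), dx[m].min() if m.any() else 0,dx[m].max(),dy[m].min(),dy[m].max(),z[m].min(),z[m].max(),np.median(dx[m]))
print(Tool()[:3,3]); T=Tool()
# clip still in fork? points under fork
d=np.hypot(Q[:,:,0]-T[0,3],Q[:,:,1]-T[1,3]); k=(d<.025)&(z>.12)&(z<T[2,3]-.05); print("fork zmin",np.sort((z[k]-T[2,3]))[:12].round(4))
go(.4778,.2663,.2,10.1)
```

```text
39 -0.10839589641381266 -0.09709130394127675 -0.009801081045066159 0.01985127337470962 0.09314939448262416 0.13642499833550453 -0.10403831942535043
[ 0.52065048 -0.04162098  0.27506234]
fork zmin [-0.155  -0.1549 -0.1548 -0.154  -0.1539 -0.1537 -0.1535 -0.1533 -0.1532
 -0.153  -0.1529 -0.152 ]
shift [-0.0895 -0.2981  0.0737] turn [  0.18  -0.54 -18.76] rows 7.7
```

Run:
```python
from h import *
s=load('s7');Q=cloud(s);a=np.radians(-8.9);o=np.array([.6208,-.059])
X=Q[:,:,:2]-o;dx=X@[np.cos(a),np.sin(a)];dy=X@[-np.sin(a),np.cos(a)];z=Q[:,:,2]
m=np.zeros(z.shape,bool);m[130:230,300:370]=1
m&=(dx<-.099)&(dx>-.110)&(abs(dy-.0025)<.022)
print(np.histogram(z[m],bins=np.arange(.07,.19,.005)))
T=Tool();print(T[:3,3]);go(.4778,.2663,.2,10.1)
```

```text
(array([ 3,  6,  6, 15, 13, 16,  8,  0,  0,  0,  0,  0,  1,  0,  0,  0,  0,
        2,  9, 10, 11, 10, 11]), array([0.07 , 0.075, 0.08 , 0.085, 0.09 , 0.095, 0.1  , 0.105, 0.11 ,
       0.115, 0.12 , 0.125, 0.13 , 0.135, 0.14 , 0.145, 0.15 , 0.155,
       0.16 , 0.165, 0.17 , 0.175, 0.18 , 0.185]))
[ 0.52065048 -0.04162098  0.27506234]
shift [-0.0895 -0.2981  0.0737] turn [  0.18  -0.54 -18.76] rows 7.7
```

Clip's head top reads ≈0.10 m on the shaft (seated), fork is empty. Return the fork.

Emit:
servo_tool:
  series: "1 -0.01 -0.035 0 0 0 -2;1 -0.02 -0.07 0 0 0 -5;1 -0.03 -0.11 0.01 0 0 -8;1 -0.045 -0.15 0.02 0 0 -11;1 -0.06 -0.19 0.03 0 0 -14;1 -0.07 -0.23 0.045 0 0 -16;1 -0.08 -0.26 0.06 0 0 -18;1 -0.088 -0.285 0.07 0 0 -18.8;1 -0.088 -0.298 0.07 0 0 -18.8;1 -0.088 -0.298 0.07 0 0 -18.8;1 -0.088 -0.298 0.07 0 0 -18.8;1 -0.088 -0.298 0.07 0 0 -18.8"

```text
time_s: 14.65
eef_pos: [0.4766, 0.2662, 0.1998]
eef_rot: [0.0, 0.996, 0.088, 0.001]
wrist_force: [-0.5, -0.2, -0.6]
opening: 0.206
grasp_force: 60.8
```

Emit:
servo_tool:
  series: "1 0 0 0 0 0 0;1 0 0 0 0 0 0;1 0 0 0 0 0 0;1 0 0 0 0 0 0"

```text
time_s: 14.98
eef_pos: [0.476, 0.2664, 0.1992]
eef_rot: [-0.0, 0.996, 0.088, 0.0]
wrist_force: [0.4, 0.5, -1.6]
opening: 0.198
grasp_force: 60.8
```

Run:
```python
from h import *
T=Tool();print(T[:3,3].round(4));go(.4770,.2662,.16,10.1)
```

```text
[0.476  0.2664 0.1992]
shift [0.0009 0.0004 0.0392] turn [-0.   -0.03 -0.04] rows 0.9
```

Emit:
servo_tool:
  series: "1 0.001 0 0.02 0 0 0;1 0.001 0 0.04 0 0 0;1 0.001 0 0.05 0 0 0;1 0.001 0 0.05 0 0 0;1 0.001 0 0.054 0 0 0;1 0.001 0 0.058 0 0 0;1 0.001 0 0.06 0 0 0;1 0.001 0 0.06 0 0 0"

```text
time_s: 15.65
eef_pos: [0.4792, 0.2681, 0.1422]
eef_rot: [-0.001, 0.996, 0.088, 0.003]
wrist_force: [2.1, 0.2, 7.5]
opening: 0.202
grasp_force: 62.1
```

Emit:
servo_tool:
  series: "1 0 0 -0.006 0 0 0;1 0 0 -0.01 0 0 0;1 0 0 -0.01 0 0 0;1 0 0 -0.01 0 0 0;1 0 0 -0.01 0 0 0;1 0 0 -0.01 0 0 0"

```text
time_s: 16.15
eef_pos: [0.4763, 0.2672, 0.1485]
eef_rot: [0.0, 0.996, 0.088, -0.0]
wrist_force: [0.7, -0.3, -0.8]
opening: 0.201
grasp_force: 60.7
```

Run:
```python
from h import *
a=np.radians(10);ex=np.array([np.cos(a),np.sin(a)]);ey=np.array([-np.sin(a),np.cos(a)])
T=Tool();print(T[:3,3].round(4),"x' y'",T[:2,3]@ex,T[:2,3]@ey)
for n in("w4","w5"):
    P=cloud(load(n));z=P[:,:,2];X=P[:,:,:2]@ex;Y=P[:,:,:2]@ey
    blk=(z>.029)&(z<.039)&(Y>.128)&(Y<.23)&(abs(X-.5165)<.03)
    print(n,"block x'",np.percentile(X[blk],[1,99]).round(4),"y'max",np.percentile(Y[blk],99.5).round(4))
    pk=(z<.030)&(z>0)&(Y>.14)&(Y<.215)&(abs(X-.5165)<.018)
    # edges per row: top-surface pixels on both sides of pocket
    for xx in(.510,.513,.516,.519):
        r=blk&(abs(X-xx)<.0015); y=np.sort(Y[r]); g=np.diff(y); k=g.argmax(); print(xx,y[k].round(4),y[k+1].round(4),((y[k]+y[k+1])/2).round(4))
    for yy in(.17,.178,.186):
        r=blk&(abs(Y-yy)<.0015); x=np.sort(X[r]); g=np.diff(x);k=g.argmax();print(" y",yy,x[k].round(4),x[k+1].round(4),((x[k]+x[k+1])/2).round(4))
```

```text
[0.4763 0.2672 0.1485] x' y' 0.5154595467033307 0.18041176724595206
w4 block x' [0.4923 0.5417] y'max 0.2113
0.51 0.1576 0.1587 0.1582
0.513 0.1574 0.1984 0.1779
0.516 0.1583 0.1983 0.1783
0.519 0.1582 0.1983 0.1782
 y 0.17 0.5097 0.5246 0.5172
 y 0.178 0.5098 0.5248 0.5173
 y 0.186 0.5099 0.5247 0.5173
w5 block x' [0.4922 0.5416] y'max 0.211
0.51 0.1923 0.1939 0.1931
0.513 0.1575 0.1986 0.178
0.516 0.1574 0.1982 0.1778
0.519 0.1573 0.1981 0.1777
 y 0.17 0.5097 0.5248 0.5173
 y 0.178 0.51 0.5247 0.5173
 y 0.186 0.5099 0.5247 0.5173
```

Fork was ~2 mm too far along the pocket; correct and re-enter.

Emit:
servo_tool:
  series: "1 0 0.002 0 0 0 0;1 0 0.002 0 0 0 0;1 0 0.002 0.003 0 0 0;1 0 0.002 0.006 0 0 0;1 0 0.002 0.008 0 0 0;1 0 0.002 0.01 0 0 0;1 0 0.002 0.01 0 0 0"

```text
time_s: 16.73
eef_pos: [0.4766, 0.2652, 0.1382]
eef_rot: [0.0, 0.996, 0.088, -0.001]
wrist_force: [0.4, -0.3, -0.3]
opening: 0.201
grasp_force: 60.7
```

Emit:
servo_tool:
  series: "1 0 0 0.004 0 0 0;1 0 0 0.008 0 0 0;1 0 0 0.012 0 0 0;1 0 0 0.016 0 0 0;1 0 0 0.019 0 0 0;1 0 0 0.019 0 0 0"

```text
time_s: 17.23
eef_pos: [0.4764, 0.2651, 0.1189]
eef_rot: [0.0, 0.996, 0.088, -0.001]
wrist_force: [0.6, 0.0, -1.5]
opening: 0.201
grasp_force: 60.7
```

Emit:
servo_tool:
  series: "1 0 0 0.001 0 0 0;1 0 0 0.002 0 0 0;1 0 0 0.002 0 0 0"

```text
time_s: 17.48
eef_pos: [0.4771, 0.2653, 0.1179]
eef_rot: [-0.0, 0.996, 0.088, 0.0]
wrist_force: [-0.6, 0.3, -0.8]
opening: 0.204
grasp_force: 60.7
```

Emit:
servo_tool:
  series: "1 0 0 0.0005 0 0 0;1 0 0 0.001 0 0 0;1 0 0 0.001 0 0 0"

```text
time_s: 17.73
eef_pos: [0.4773, 0.2654, 0.1172]
eef_rot: [-0.0, 0.996, 0.088, 0.0]
wrist_force: [-0.5, -0.3, 0.9]
opening: 0.201
grasp_force: 61.1
```

On the floor of the pocket. Release and withdraw.

Emit:
servo_tool:
  series: "0.4 0 0 0 0 0 0;0.2 0 0 0 0 0 0;0 0 0 0 0 0 0;-0.5 0 0 0 0 0 0;-1 0 0 0 0 0 0;-1 0 0 0 0 0 0;-1 0 0 0 0 0 0;-1 0 0 -0.02 0 0 0;-1 0 0 -0.05 0 0 0;-1 0 0 -0.09 0 0 0;-1 0 0 -0.12 0 0 0;-1 0 0 -0.14 0 0 0"

```text
time_s: 18.73
eef_pos: [0.4782, 0.2657, 0.2609]
eef_rot: [-0.0, 0.996, 0.088, 0.002]
wrist_force: [1.2, -0.1, 0.0]
opening: 1.003
grasp_force: 0.0
```

Emit:
servo_tool:
  series: "-1 -0.02 0.02 -0.02 0 0 0;-1 -0.02 0.05 -0.02 0 0 0;-1 -0.02 0.08 -0.02 0 0 0;-1 -0.02 0.08 -0.02 0 0 0;-1 -0.02 0.08 -0.02 0 0 0"

```text
time_s: 19.15
eef_pos: [0.4717, 0.182, 0.2771]
eef_rot: [-0.0, 0.996, 0.087, 0.0]
wrist_force: [0.2, 0.3, -0.1]
opening: 1.001
grasp_force: 0.0
```

Run:
```python
from h import *
s=shot('wrist','w8');P=cloud(s);z=P[:,:,2]
m=(z>.146)&(z<.162)&(np.hypot(P[:,:,0]-.477,P[:,:,1]-.265)<.025)
print("handle",m.sum(),cv2.minAreaRect(P[m][:,:2].astype(np.float32)),np.median(z[m]),ctrl.get_obs()["opening"])
a=np.radians(10);ex=np.array([np.cos(a),np.sin(a)]);ey=np.array([-np.sin(a),np.cos(a)])
k=(z>.034)&(z<.05)&(abs(P[:,:,:2]@ey-.071)<.02)&(abs(P[:,:,:2]@ex-.5165)<.01);print("small clip",k.sum(),cv2.minAreaRect(P[k][:,:2].astype(np.float32)))
a=np.radians(-8.9);o=np.array([.6208,-.059])
for n in("w8","scene","top"):
    Q=P if n=="w8" else cloud(shot(n,n+"8")); z=Q[:,:,2];X=Q[:,:,:2]-o;dx=X@[np.cos(a),np.sin(a)];dy=X@[-np.sin(a),np.cos(a)]
    m=(dx<-.0985)&(dx>-.112)&(abs(dy-.0025)<.03)&(z>.0925)&(z<.125)
    if m.sum()>2: print(n,m.sum(),"dx",np.percentile(dx[m],[5,50,95]).round(4),"dy",np.percentile(dy[m],[3,97]).round(4),"z",np.percentile(z[m],[50,95,100]).round(4))
```

```text
handle 355 ((0.47812044620513916, 0.2667219042778015), (0.017469331622123718, 0.018535932525992393), 9.668033599853516) 0.15142239929070161 1.0004615937036356
small clip 51 ((0.49631187319755554, 0.1590823233127594), (0.004113453906029463, 0.020160524174571037), 7.759578704833984)
w8 123 dx [-0.1061 -0.1037 -0.1014] dy [-0.008   0.0194] z [0.0992 0.1014 0.1022]
scene 33 dx [-0.1077 -0.1055 -0.1009] dy [-0.0085  0.0189] z [0.0981 0.1021 0.1215]
top 39 dx [-0.1083 -0.105  -0.0988] dy [-0.0164  0.0194] z [0.0989 0.122  0.1247]
```

Run:
```python
from h import *
a=np.radians(-8.9);o=np.array([.6208,-.059])
for n in("w8","scene8","w2"):
    Q=cloud(load(n));z=Q[:,:,2];X=Q[:,:,:2]-o;dx=X@[np.cos(a),np.sin(a)];dy=X@[-np.sin(a),np.cos(a)]
    m=(dx<-.110)&(dx>-.122)&(abs(dy-.0025)<.03)&(z>.065)&(z<.1)
    t=m&(z>np.percentile(z[m],85)); print(n,"shaft",m.sum(),"dy at top",np.median(dy[t]).round(4),"zmax",np.percentile(z[m],97).round(4),"dy range",np.percentile(dy[m],[1,99]).round(4))
    k=(dx<-.0995)&(dx>-.108)&(abs(dy-.0025)<.03)&(z>.0925)&(z<.108)
    if k.sum()>5:
        pf=np.polyfit(dy[k],z[k],1); print(" head slope deg",np.degrees(np.arctan(pf[0])).round(1), "dy",np.percentile(dy[k],[1,99]).round(4))
```

```text
w8 shaft 180 dy at top 0.0037 zmax 0.0903 dy range [-0.0051  0.0127]
 head slope deg -7.3 dy [-0.0087  0.0196]
scene8 shaft 31 dy at top 0.0073 zmax 0.0914 dy range [-0.0043  0.0138]
 head slope deg -4.0 dy [-0.008   0.0196]
w2 shaft 195 dy at top 0.0027 zmax 0.0907 dy range [-0.0074  0.0116]
```

Run:
```python
from h import *
a=np.radians(-8.9);o=np.array([.6208,-.059])
Q=cloud(load("w8"));z=Q[:,:,2];X=Q[:,:,:2]-o;dx=X@[np.cos(a),np.sin(a)];dy=X@[-np.sin(a),np.cos(a)]
k=(dx<-.0995)&(dx>-.1095)&(abs(dy-.004)<.03)&(z>.06)&(z<.115)
for lo in np.arange(-.016,.024,.003):
    b=k&(dy>=lo)&(dy<lo+.003)
    if b.sum(): print(round(lo*1e3),b.sum(),"z max/med/min",(np.array([np.percentile(z[b],90),np.median(z[b]),z[b].min()])*1e3).round(1))
print(ctrl.get_obs()["time_s"])
```

```text
-13 1 z max/med/min [84.2 84.2 84.2]
-10 9 z max/med/min [101.4  99.8  79.8]
-7 14 z max/med/min [101.7 100.3  86.9]
-4 20 z max/med/min [101.2 100.   84.8]
-1 20 z max/med/min [100.5  99.   85.3]
2 20 z max/med/min [100.5  94.2  86.5]
5 25 z max/med/min [100.   98.8  85.7]
8 27 z max/med/min [99.2 86.5 75.8]
11 24 z max/med/min [99.3 84.8 75.6]
14 28 z max/med/min [98.9 93.4 71.4]
17 41 z max/med/min [97.5 90.3 80. ]
19.3
```

```bash
python3 -c "
from bench import ctrl
print(ctrl.hand_in())"
```

```text
the job is handed in; nothing more can be done
None
```

The larger clip is snapped home in the shaft groove, with its head top at about 100 mm as expected and leaning about 7° round the shaft; the fork stands back in its pocket, the small clip is in its slot, and I handed the job in at about 19 s.

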